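# Open the lime box at the drinks bar

### The arm

A 7-joint arm with a two-finger parallel gripper is mounted at the origin on a cart in front of the work surface, level with it; the furniture and walls round the work are solid. World frame = base frame: x ahead of the robot, y to its left, z up, the work surface at z = 0. Lengths are in mm, angles in rad, forces in N, time in s.
With the tool pointing down it reaches from about 425 to 950 mm from the base axis. Payload 4.7 kg.
Tool frame: the origin (TCP) lies midway between the tips of the shut fingers; the grasp point (between the pads) lies pinch_z behind it (pinch_z is the distance from the TCP to the grasp point, in mm); z points along the fingers, y is the line along which they close (so a half turn about z gives the same grasp; the last joint's range is limited). The gripper opens to 85 mm and grips with 20 to 120 N. Pads are 22 mm wide; open, the fingers measure 114 mm over their backs; the gripper's body (76 mm by 85 mm) begins 54 mm behind the grasp point. The pads swing forward as they close: fully open they stand 13 mm farther back than shut.
Start: joints at [-1.34, 0.469, -0.049, 1.532, 0.024, 1.141, -0.082], TCP at [173.356, 652.38, 198.635] pointing down, gripper open.
Joint ranges: [-2.59, 2.59], [-0.33, 1.99], [-1.39, 1.29], [0.1, 2.45], [-1.04, 4.18], [0.21, 1.99], [-2.66, 2.66]. Speed limits (rad/s): [2.57, 2.57, 3.14, 3.14, 3.14, 3.14, 3.14].

### API

Orientations are given as a unit quaternion [w, x, y, z].
In Python, from plant import * gives the robot as it stands.
- The arm moves only by the tool jog_arm, never from a script. Its argument "deltas" is a list that holds one entry, the list of rows, each a list of 7 numbers: the opening, from 0 (shut) to 1 (fully open), then the shift along the world's x, y, z in mm, then the turn, a rotation vector about the world's x, y, z in rad. In form: [[[grip, x, y, z, wx, wy, wz], ...]]. A call has 1 to 8 rows; each row shifts and turns the commanded pose from where the row before left it; what a row does not reach is not made up. A row lasts 1/10 s, in which the tool goes at most 50 mm and 8.59 degrees, less where a joint would pass 70% of its speed; a pose out of reach is approached as far as the arm can. A call is refused whole if a number of a shift passes 50 or a number of a turn 0.15, either way. A call with a gripper value outside its range is refused whole. The fingers move at their own pace and stop on an object; "force" is the grip in N (left out, the last holds). Time passes only in rows, so rows that do not move let the fingers close. It gives the time, the measured TCP pose, the force, the opening and the grip force at its end, in the units of the state.
- state(): the state, without advancing time (a new reading comes with each control period).
- camera(name): name is "scene" or "side" or "wrist"; returns a dict with "color" (420x560x3 uint8, red, green, blue), "z_map" (420x560 float32, mm along the optical axis (not along the pixel's ray), 0 where there is no reading), "fx", "fy", "cx", "cy" (pixels), "world_from_camera" (4x4, takes a point from camera to world coordinates); the wrist camera has in their place "T_tool_cam" (4x4, takes a point from camera to tool coordinates, whose origin is the TCP and whose axes are the flange's). Camera axes: x right, y up, looking along -z (the intrinsics and any distortion apply to the point x, -y, -z); pixel columns grow to the right and rows downward; lengths in mm; the calibration is good to about 2 mm. A picture is of the moment at which its call begins: read the wrist's pose just before it.
- finish_job(): hands the job in; it is judged then, once.
The state is a dict: "clock": time; "joint_pos": joint angles; "joint_velocities": joint speeds; "tau": joint torques, N m; "tcp_pos": TCP position; "ee_rot": TCP orientation; "wrist_force": force on the tool from outside, world axes, zero at the start; "moment": the same for the moment, N m; "grip_width": finger opening in mm; "finger_force": force on a finger pad.
Only numpy, scipy, OpenCV 4.12 (cv2) and the standard library are available. Lean on these libraries where they do the work, as an engineer would, in place of code of your own. Each camera call takes 0.05 s, during which the arm holds its last target. There are 200 camera calls.

### The job

Two grey garnish boxes with clear sliding covers stand on the bar; open the one that holds the limes, which has the green tab. Press its green tab down to unlock the cover and, keeping it pressed, push the tab away along the rails until the cover is fully open at its stop, then let go. Leave the other box, with the orange tab, shut.

Things in the scene. Friction and masses are not known exactly. Their poses are not given: they have to be found in the camera images.
- limebox_pad (a point): Centre of the flat top of the lime box's green tab, 50 x 50 mm, 96 mm above the worktop when up; moves with tab and cover. x: along the rails, the way the cover opens (roughly away from the robot); y: across; z: up. Flat pad x -25 to +17 mm; rib x +17 to +25 mm, across the whole tab, stands 12 mm higher: press on the pad, push on the rib. Nothing near stands higher than the rib.
- limebox_tab (a joint): Green tab pressed down, m: 0 up, 0.010 at its stop; springs up when let go. 1.5 N to start, 4.2 N at 6 mm, 6 N at the stop. The cover slides only with the tab down over 6 mm, until it has gone 26 mm, past two steel keepers fixed to the box (|y| 37 to 55 mm, x +11 to +27 mm from the shut pad centre, tops 4 mm below the unpressed pad).
- limebox_cover (a joint): Clear cover of the lime box slid open along the pad's +x, m: 0 shut, 0.090 open at its stop; takes about 2 N, stays where left. Grey box, fixed to the worktop, 180 mm long (x), 110 wide, walls 70 high; its centre is 45 mm to +x of the shut pad centre. Yellow-green limes show through the cover.
- toolbox_cover (a joint): The same for the other box (orange tab, holds a spoon and a marker), m: 0 shut; it is to stay shut. The boxes are otherwise alike and stand side by side, 0.28 to 0.50 m between centres, either one on the left, each turned up to 0.5 rad.

How it is judged:
By the outcome, as a careful person would: the job done as asked, in the order asked, and still so for the second after the job is handed in, with the robot touching nothing.
It also fails if it takes over 32 s, if anything falls off the work surface, if the arm or the gripper's body presses on something with over 40 N, if the wrist force passes 120 N, or if a joint passes its speed limit or range.

## Working session

There is one attempt and no reset: what is moved stays moved. The work goes in short steps, Python scripts to look and compute and a tool call to move; the robot and the scene stay as the last step left them, time stands still between calls to the robot, and variables do not carry over. Pictures are saved under pics/ and viewed, at most 10 in all, crops included, and the job is handed in when it is done.

Besides the shell and the picture viewer there is one more tool, called after "Call:" as a command line: name --argument value ..., lists and objects as JSON in quotes. jog_arm: Moves the arm, as the interface text tells. Its arguments: {"type":"object","properties":{"deltas":{"type":"array"},"force":{"type":"number"}},"required":["deltas"]}

```bash
mkdir -p pics
cat > h.py <<'E'
from plant import *
import numpy as np, cv2
def snap(n,f):
    s=state(); c=camera(n); cv2.imwrite('pics/%s.png'%f,c['color'][:,:,::-1]); np.savez('/tmp/%s.npz'%f,**c,tcp=s['tcp_pos'],rot=s['ee_rot']); return c
def cloud(c):
    z=c['z_map'];v,u=np.mgrid[:z.shape[0],:z.shape[1]]
    P=np.stack([(u-c['cx'])/c['fx']*z,-(v-c['cy'])/c['fy']*z,-z],-1)
    T=np.array(c['world_from_camera']);return P@T[:3,:3].T+T[:3,3]
E
python3 - <<'E'
from h import *
for n in ('scene','side'):
    c=snap(n,n+'1'); print(c.keys(),c['fx'],np.array(c['world_from_camera']).round(2).tolist())
    P=cloud(c); h=cv2.cvtColor(c['color'],cv2.COLOR_RGB2HSV); print(n)
    for nm,lo,hi in (('green',45,90),('orange',5,20)):
        m=((h[...,0]>lo)&(h[...,0]<hi)&(h[...,1]>120)&(h[...,2]>50)).astype(np.uint8)
        k,l,st,ce=cv2.connectedComponentsWithStats(m)
        for i in range(1,k):
            if st[i,4]>60:
                q=P[(l==i)&(c['z_map']>0)]; print(nm,st[i],ce[i].round(),np.median(q,0).round() if len(q) else 0,q.min(0).round() if len(q) else 0, q.max(0).round() if len(q) else 0)
print(state())
E
```

```text
dict_keys(['color', 'z_map', 'fx', 'fy', 'cx', 'cy', 'world_from_camera']) 466.77806604341976 [[-0.64, 0.42, -0.64, -18.61], [-0.77, -0.35, 0.54, 449.89], [0.0, 0.84, 0.55, 543.63], [0.0, 0.0, 0.0, 1.0]]
scene
green [326  36  19  70 555] [335.  74.] [ 895. -529.  124.] [ 880. -575.   43.] [ 920. -503.  241.]
green [347  88  11  13  61] [353.  94.] [1039. -788.  -21.] [1035. -809.  -51.] [1045. -750.   -3.]
green [334 164  30  14 237] [349. 171.] [ 517. -184.   98.] [ 495. -211.   95.] [ 540. -160.  100.]
orange [137 137  18  11  89] [146. 142.] [892.  68.  97.] [886.  46.  87.] [912.  82. 106.]
orange [170 233  38  34 978] [189. 249.] [501. 192.  98.] [467. 139.  74.] [572. 224. 111.]
dict_keys(['color', 'z_map', 'fx', 'fy', 'cx', 'cy', 'world_from_camera']) 454.3341688634683 [[-0.99, 0.11, -0.09, 453.25], [-0.14, -0.72, 0.68, 617.43], [0.01, 0.68, 0.73, 761.45], [0.0, 0.0, 0.0, 1.0]]
side
green [165  48  12  16  99] [171.  53.] [ 906. -523.  111.] [ 892. -537.   82.] [ 922. -516.  123.]
green [280 135  22  19 290] [290. 145.] [ 524. -182.   97.] [ 498. -211.   93.] [ 549. -157.  111
[... 664 characters left out ...]
7075, -0.04861376,  1.53355562,  0.02408092,
        1.14103027, -0.08235115]), 'joint_velocities': array([-3.33299859e-04, -5.29387078e-04,  5.55469609e-05, -2.17281376e-03,
       -7.40451272e-05,  1.29472310e-03, -5.93421326e-04]), 'tau': array([ 1.18935975e-03, -5.11520791e+01, -4.66698082e-02, -2.38389015e+01,
        1.08524412e-02,  4.43546436e-03,  1.49554758e-06]), 'tcp_pos': array([173.20226998, 651.79578826, 197.66773999]), 'ee_rot': array([-9.68852731e-05,  1.29527614e-01,  9.91575416e-01, -8.84395438e-04]), 'wrist_force': array([ 0.32059676, -0.5358594 ,  0.83132889]), 'moment': array([ 0.00102434, -0.02053339, -0.03608708]), 'finger_force': 0.0, 'grip_width': 85.79739906493485}
```

View pics/scene1.png

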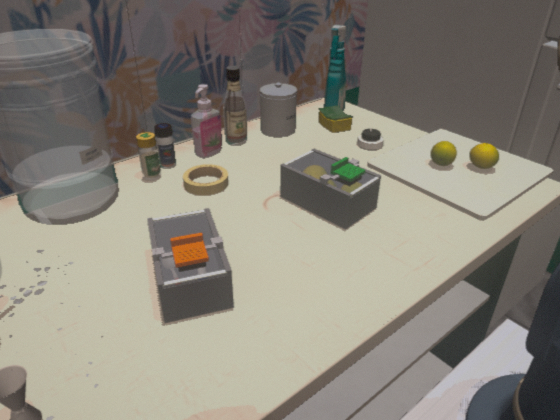

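View pics/side1.png

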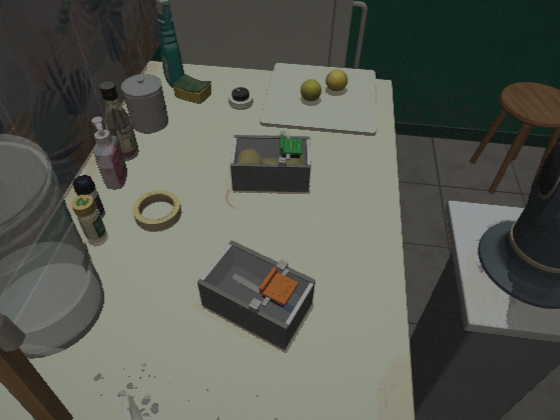

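The lime box (green tab at scene px (349,171), side px (290,145)) stands on the robot's right. Its rib faces away from the robot. Next I measure its pose.

Run:
```python
import numpy as np,cv2
from h import cloud
R=[];G=[]
for n in ('scene1','side1'):
    c=dict(np.load('/tmp/%s.npz'%n)); P=cloud(c); h=cv2.cvtColor(c['color'],cv2.COLOR_RGB2HSV)
    near=(c['z_map']>0)&(abs(P[...,0]-565)<140)&(abs(P[...,1]+184)<110)
    g=near&(h[...,0]>45)&(h[...,0]<90)&(h[...,1]>100)
    b=near&(P[...,2]>15)&(P[...,2]<78)&~g
    G.append(P[g]);
    for lo,hi in ((15,78),(62,76)):
        q=P[near&(P[...,2]>lo)&(P[...,2]<hi)]
        print(n,lo,len(q),cv2.minAreaRect(q[:,:2].astype(np.float32)))
    q=P[g]; pad=q[(q[:,2]<102)&(q[:,2]>92)]; rib=q[q[:,2]>104]
    print('pad',len(pad),cv2.minAreaRect(pad[:,:2].astype(np.float32)),pad.mean(0),'rib',len(rib),rib.mean(0) if len(rib) else 0)
    print(np.percentile(q[:,2],[5,50,95]))
    R.append(P[near&(P[...,2]>15)&(P[...,2]<78)])
    im=cv2.resize(c['color'][120:230,270:390,::-1] if n=='scene1' else c['color'][120:205,220:325,::-1],None,fx=6,fy=6,interpolation=cv2.INTER_CUBIC)[:600,:800]; cv2.imwrite('pics/%s_z.png'%n,im)
q=np.vstack(R); print(cv2.minAreaRect(q[:,:2].astype(np.float32)))
# project test of table z
```

```text
scene1 15 3662 ((566.1011352539062, -179.40219116210938), (183.71116638183594, 114.9081039428711), 6.802487373352051)
scene1 62 947 ((564.6171875, -178.30410766601562), (181.3203887939453, 110.72673034667969), 6.96649169921875)
pad 273 ((518.3966674804688, -185.56576538085938), (44.3752326965332, 51.128501892089844), 5.995004653930664) [ 517.17820937 -184.43408883   97.79814917] rib 39 [ 540.74259508 -180.09524676  109.46967504]
[ 96.51105559  97.93363472 109.69186286]
side1 15 3048 ((570.0, -178.9183349609375), (180.31063842773438, 116.53638458251953), 6.821211338043213)
side1 62 1318 ((569.6099853515625, -176.0361328125), (180.22071838378906, 110.72012329101562), 6.821212291717529)
pad 284 ((524.12158203125, -184.2929229736328), (47.67551803588867, 52.4832649230957), 7.320079326629639) [ 521.67307633 -181.25666776   96.62500032] rib 40 [ 545.09707912 -178.43561295  108.70672006]
[ 91.72712364  96.78762968 108.99829596]
((567.1972045898438, -179.25360107421875), (185.9562530517578, 116.53638458251953), 6.821211338043213)
```

View pics/side1_z.png

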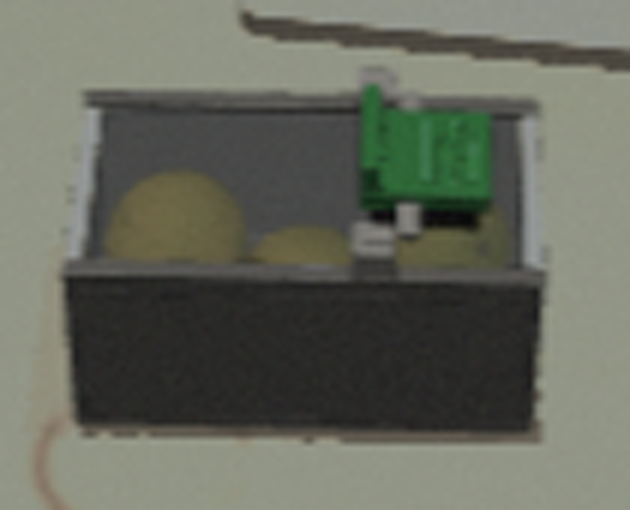

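The side crop shows the green pad with the rib on its far (left, world +x) side and the keepers beside it. The yaw is about 0.12 rad and the shut pad centre about (522, -184, 97). I will close the gripper and go round in an arc.

Call:
jog_arm --deltas '[[[0,26,-35,0,0,0,0.0475],[0,26,-35,0,0,0,0.0475],[0,26,-35,0,0,0,0.0475],[0,26,-35,0,0,0,0.0475],[0,26,-35,0,0,0,0.0475],[0,26,-35,0,0,0,0.0475],[0,26,-35,0,0,0,0.0475],[0,26,-35,0,0,0,0.0475]]]' --force 60

```text
clock: 0.9
tcp_pos: [382.0, 370.6, 198.4]
ee_rot: [-0.0, -0.061, 0.998, -0.0]
wrist_force: [1.3, 0.3, -0.1]
grip_width: 0.3
finger_force: 0.0
```

Call:
jog_arm --deltas '[[[0,26,-35,0,0,0,0],[0,26,-35,0,0,0,0],[0,26,-35,0,0,0,0],[0,10,-40,0,0,0,0],[0,10,-45,0,0,0,0],[0,10,-45,0,0,0,0],[0,5,-45,0,0,0,0],[0,5,-45,0,0,0,0]]]'

```text
clock: 1.7
tcp_pos: [499.1, 45.4, 198.4]
ee_rot: [-0.0, -0.06, 0.998, 0.0]
wrist_force: [0.8, -0.3, 0.0]
grip_width: 0.1
finger_force: 0.0
```

Call:
jog_arm --deltas '[[[0,5,-45,0,0,0,0],[0,5,-45,0,0,0,0],[0,5,-45,0,0,0,0],[0,0,-40,0,0,0,0],[0,0,0,0,0,0,0],[0,0,0,0,0,0,0]]]'

```text
clock: 2.3
tcp_pos: [513.9, -128.3, 198.3]
ee_rot: [-0.0, -0.059, 0.998, 0.0]
wrist_force: [0.4, 0.0, -0.1]
grip_width: 0.0
finger_force: 0.0
```

Run:
```python
from h import *
from scipy.spatial.transform import Rotation as Ro
s=state(); c=camera('wrist')
T=np.eye(4); T[:3,:3]=Ro.from_quat(np.roll(s['ee_rot'],-1)).as_matrix(); T[:3,3]=s['tcp_pos']
c['world_from_camera']=T@np.array(c['T_tool_cam']); P=cloud(c); h=cv2.cvtColor(c['color'],cv2.COLOR_RGB2HSV)
g=(h[...,0]>45)&(h[...,0]<90)&(h[...,1]>100)&(c['z_map']>0); q=P[g]
q=q[abs(q[:,2]-100)<20]
a=np.array([np.cos(.12),np.sin(.12)]); 
for nm,k in (('all',q[:,2]>93),('pad',(q[:,2]>90)&(q[:,2]<102)),('rib',q[:,2]>104)):
    r=q[k]; print(nm,len(r),cv2.minAreaRect(r[:,:2].astype(np.float32)),np.median(r[:,2]), 'along',np.percentile(r[:,:2]@a,[1,99]),'across',np.percentile(r[:,:2]@[-a[1],a[0]],[1,99]))
print('expected along/across', np.array([522,-183.5])@a, np.array([522,-183.5])@[-a[1],a[0]])
cv2.imwrite('pics/w1.png',c['color'][:,:,::-1])
```

```text
all 3830 ((521.8971557617188, -184.91238403320312), (50.48283386230469, 49.65785217285156), 6.602294445037842) 96.03300747973935 along [471.08515566 519.29272482] across [-269.89856841 -221.86864323]
pad 3211 ((518.135009765625, -185.36666870117188), (43.0106315612793, 49.52499771118164), 6.467640399932861) 95.84229565006228 along [471.04896391 512.95030733] across [-269.90347341 -221.86821452]
rib 602 ((542.5029296875, -182.30242919921875), (9.016703605651855, 49.208858489990234), 6.713028430938721) 107.51131371460295 along [512.3837471  519.90606811] across [-269.8048406  -221.90133575]
expected along/across 496.27891787820147 -244.6701568840004
```

View pics/w1.png

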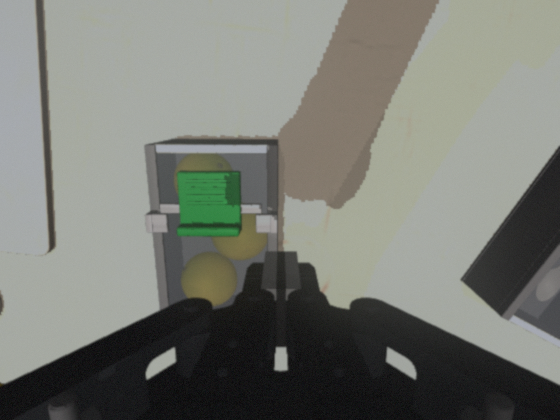

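The wrist view shows the tab at px (210,200), with the rib at row 231 and the keepers at (157,222) and (266,222). Fitted pad centre: (522, -185, 96). Now I move above it and lower.

Call:
jog_arm --deltas '[[[0,5,-28,-10,0,0,0],[0,5,-28,-20,0,0,0],[0,0,-1,-30,0,0,0],[0,0,0,-20,0,0,0],[0,0,0,-10,0,0,0],[0,0,0,0,0,0,0]]]'

```text
clock: 2.95
tcp_pos: [523.8, -182.6, 107.3]
ee_rot: [-0.001, -0.061, 0.998, 0.001]
wrist_force: [-0.7, 0.5, 0.2]
grip_width: -0.2
finger_force: 0.0
```

Call:
jog_arm --deltas '[[[0,0,0,-5,0,0,0],[0,0,0,-3,0,0,0],[0,0,0,-3,0,0,0],[0,0,0,-3,0,0,0],[0,0,0,0,0,0,0],[0,0,0,0,0,0,0]]]'

```text
clock: 3.55
tcp_pos: [524.4, -184.7, 94.7]
ee_rot: [0.0, -0.06, 0.998, 0.0]
wrist_force: [-0.5, 0.3, -0.6]
grip_width: 0.0
finger_force: 0.0
```

Call:
jog_arm --deltas '[[[0,0,0,-2,0,0,0],[0,0,0,-2,0,0,0],[0,0,0,-1,0,0,0],[0,0,0,0,0,0,0],[0,0,0,0,0,0,0]]]'

```text
clock: 4.05
tcp_pos: [524.3, -184.7, 89.6]
ee_rot: [-0.0, -0.06, 0.998, 0.0]
wrist_force: [0.5, -0.2, -0.3]
grip_width: 0.0
finger_force: 0.0
```

Run:
```python
from h import *
a=snap('wrist','w2')['color'][:,:,::-1]; b=snap('side','s2')['color'][120:205,220:325,::-1]
a=cv2.resize(a[120:420,130:430],(450,450)); b=cv2.resize(b,(345,450),interpolation=cv2.INTER_CUBIC)
cv2.imwrite('pics/m2.png',np.hstack([a,b])); print(state()['wrist_force'])
```

```text
[ 0.69551805 -0.73842305  0.16543664]
```

View pics/m2.png

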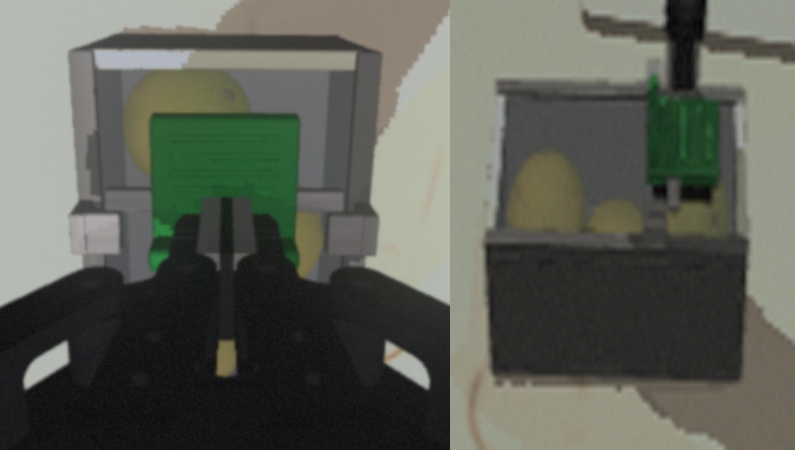

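Run:
```python
from h import *
from scipy.spatial.transform import Rotation as Ro
c=dict(np.load('/tmp/w2.npz')); Tc=c['T_tool_cam']; print(Tc.round(3).tolist())
p=np.linalg.inv(Tc)@[0,0,0,1]; print('tcp px',c['cx']+c['fx']*p[0]/-p[2],c['cy']-c['fy']*p[1]/-p[2],-p[2])
T=np.eye(4); T[:3,:3]=Ro.from_quat(np.roll(c['rot'],-1)).as_matrix(); T[:3,3]=c['tcp']
w=dict(c); w['world_from_camera']=T@Tc; P=cloud(w)
for v in range(195,300,8): print(v,P[v,281].round(1),c['z_map'][v,281].round(1),c['color'][v,281])
h=cv2.cvtColor(c['color'],cv2.COLOR_RGB2HSV);g=(h[...,0]>45)&(h[...,0]<90)&(h[...,1]>100)&(c['z_map']>0); print('green z pct wrist',np.percentile(P[g][:,2],[5,25,50,75,95]).round(1))
c=dict(np.load('/tmp/s2.npz'));P=cloud(c); Ti=np.linalg.inv(c['world_from_camera']);p=Ti@[524,-185,90,1]
u,v=c['cx']+c['fx']*p[0]/-p[2],c['cy']-c['fy']*p[1]/-p[2];print('side tcp px',u,v,-p[2])
for dv in range(-20,12,2): print(int(v)+dv,c['color'][int(v)+dv,int(u)],P[int(v)+dv,int(u)].round())
```

```text
[[-0.0, 0.965, 0.261, 67.081], [1.0, 0.0, 0.001, 0.989], [0.001, 0.261, -0.965, -174.993], [0.0, 0.0, 0.0, 1.0]]
tcp px 279.09920743603993 246.86733469757655 186.43427816324973
195 [ 496.5 -187.    89.3] 179.5 [72 83 56]
203 [ 499.1 -186.7   95.7] 173.9 [43 96 52]
211 [ 503.1 -186.2   96. ] 174.7 [44 96 54]
219 [ 507.1 -185.7   96.3] 175.4 [42 96 52]
227 [ 511.4 -185.2   95.8] 177.1 [37 92 47]
235 [ 515.5 -184.7   95.9] 178.1 [42 97 54]
243 [ 520.1 -184.2   95. ] 180.2 [36 90 49]
251 [ 512.1 -185.1  126.3] 147.8 [29 58 35]
259 [ 511.8 -185.2  135.4] 139.0 [20 32 22]
267 [ 511.7 -185.2  143.3] 131.3 [19 28 21]
275 [ 512.6 -185.1  148.3] 126.8 [21 24 18]
283 [ 511.5 -185.2  156.7] 118.3 [21 28 22]
291 [ 512.5 -185.1  160.4] 115.0 [36 35 34]
299 [ 516.2 -184.6  158.9] 117.5 [36 35 34]
green z pct wrist [ 94.7  95.3  95.8  96.3 102.6]
side tcp px 290.51852648164333 147.1547941216445 1040.0512076805758
127 [19 17 19] [ 524. -156.  169.]
129 [22 25 26] [ 526. -175.  149.]
131 [18 16 16] [ 526. -175.  144.]
133 [20 22 24] [ 525. -171.  141.]
135 [25 24 26] [ 525. -175.  133.]
137 [56 56 52] [ 525. -177.  126.]
139 [34 71 42] [ 528. -204.   98.]
141 [39 85 48] [ 527. -200.   96.]
143 [38 84 44] [ 526. -192.   96.]
145 [36 78 43] [ 525. -182.   99.]
147 [37 80 45] [ 524. -177.   97.]
149 [40 84 47] [ 524. -171.   96.]
151 [31 67 34] [ 523. -163.   97.]
153 [31 55 36] [ 523. -163.   91.]
155 [34 34 35] [ 523. -168.   81.]
157 [36 37 32] [ 523. -165.   77.]
```

Both depth maps show the finger ends at z≈125 with the tab still up at 96. The real tips are about 30 mm behind the stated TCP, so I go on down slowly, guided by force.

Call:
jog_arm --deltas '[[[0,0,0,-5,0,0,0],[0,0,0,-5,0,0,0],[0,0,0,-5,0,0,0],[0,0,0,-3,0,0,0],[0,0,0,-2,0,0,0],[0,0,0,0,0,0,0],[0,0,0,0,0,0,0]]]'

```text
clock: 4.85
tcp_pos: [524.4, -184.7, 69.7]
ee_rot: [0.0, -0.06, 0.998, -0.0]
wrist_force: [-0.4, 0.8, 0.1]
grip_width: 0.1
finger_force: 0.0
```

Call:
jog_arm --deltas '[[[0,0,0,-2,0,0,0],[0,0,0,-2,0,0,0],[0,0,0,0,0,0,0],[0,0,0,0,0,0,0]]]'

```text
clock: 5.25
tcp_pos: [524.3, -184.6, 65.6]
ee_rot: [-0.0, -0.06, 0.998, 0.0]
wrist_force: [-0.4, 0.1, 0.2]
grip_width: 0.0
finger_force: 0.0
```

Call:
jog_arm --deltas '[[[0,0,0,-2,0,0,0],[0,0,0,-2,0,0,0],[0,0,0,0,0,0,0],[0,0,0,0,0,0,0]]]'

```text
clock: 5.65
tcp_pos: [524.5, -184.7, 61.8]
ee_rot: [0.0, -0.06, 0.998, -0.0]
wrist_force: [0.2, 0.2, 2.7]
grip_width: -0.1
finger_force: 0.9
```

Call:
jog_arm --deltas '[[[0,0,0,-2,0,0,0],[0,0,0,-2,0,0,0],[0,0,0,-2,0,0,0],[0,0,0,0,0,0,0],[0,0,0,0,0,0,0]]]'

```text
clock: 6.15
tcp_pos: [524.6, -184.7, 55.8]
ee_rot: [0.0, -0.06, 0.998, -0.0]
wrist_force: [-0.8, 0.7, 4.3]
grip_width: 0.1
finger_force: 2.3
```

Call:
jog_arm --deltas '[[[0,0,0,-1,0,0,0],[0,0,0,-1,0,0,0],[0,0,0,0,0,0,0],[0,0,0,0,0,0,0]]]'

```text
clock: 6.55
tcp_pos: [524.6, -184.7, 53.8]
ee_rot: [0.0, -0.06, 0.998, -0.0]
wrist_force: [0.2, -0.1, 5.5]
grip_width: 0.4
finger_force: 2.7
```

Run:
```python
from h import *
from scipy.spatial.transform import Rotation as Ro
F=[state()['wrist_force']]
for i in range(2):
    s=state(); c=camera('wrist'); F.append(s['wrist_force'])
T=np.eye(4); T[:3,:3]=Ro.from_quat(np.roll(s['ee_rot'],-1)).as_matrix(); T[:3,3]=s['tcp_pos']
c['world_from_camera']=T@np.array(c['T_tool_cam']); P=cloud(c); h=cv2.cvtColor(c['color'],cv2.COLOR_RGB2HSV)
g=(h[...,0]>45)&(h[...,0]<90)&(h[...,1]>100)&(c['z_map']>0); q=P[g]; print(np.percentile(q[:,2],[5,25,50,75,95]).round(1), np.round(F,1), s['tcp_pos'])
```

```text
[84.9 85.7 86.1 86.6 87.4] [[ 0.2 -0.1  5.5]
 [ 0.2 -0.1  5.5]
 [-0.5 -0.7  5.6]] [ 524.60549234 -184.68600225   53.80699068]
```

Tab is down about 9.5 mm (green at z=86). Pushing along (0.993, 0.115).

Call:
jog_arm --deltas '[[[0,3,0.3,0,0,0,0],[0,5,0.6,0,0,0,0],[0,6,0.7,0,0,0,0],[0,6,0.7,0,0,0,0],[0,6,0.7,0,0,0,0],[0,6,0.7,0,0,0,0],[0,6,0.7,0,0,0,0],[0,6,0.7,0,0,0,0]]]'

```text
clock: 7.45
tcp_pos: [567.9, -179.8, 53.6]
ee_rot: [-0.001, -0.06, 0.998, 0.0]
wrist_force: [-2.2, -0.3, 5.7]
grip_width: 0.2
finger_force: 2.8
```

Call:
jog_arm --deltas '[[[0,6,0.7,0,0,0,0],[0,6,0.7,0,0,0,0],[0,6,0.7,0,0,0,0],[0,6,0.7,0,0,0,0],[0,6,0.7,0,0,0,0],[0,6,0.7,0,0,0,0],[0,4,0.5,0,0,0,0],[0,2,0.2,0,0,0,0]]]'

```text
clock: 8.25
tcp_pos: [610.3, -175.0, 53.7]
ee_rot: [-0.0, -0.06, 0.998, -0.0]
wrist_force: [-0.8, -0.3, 5.3]
grip_width: 0.2
finger_force: 2.8
```

Call:
jog_arm --deltas '[[[0,2,0.2,0,0,0,0],[0,2,0.2,0,0,0,0],[0,1,0.1,0,0,0,0],[0,0,0,0,0,0,0]]]'

```text
clock: 8.65
tcp_pos: [614.0, -174.5, 53.4]
ee_rot: [-0.001, -0.06, 0.998, 0.0]
wrist_force: [-2.6, -0.1, 5.1]
grip_width: -0.2
finger_force: 2.8
```

Call:
jog_arm --deltas '[[[0,1,0.1,0,0,0,0],[0,1,0.1,0,0,0,0],[0,0,0,0,0,0,0]]]'

```text
clock: 8.95
tcp_pos: [614.2, -174.5, 53.4]
ee_rot: [-0.003, -0.06, 0.998, 0.001]
wrist_force: [-6.0, 0.0, 9.2]
grip_width: -0.1
finger_force: 4.4
```

Call:
jog_arm --deltas '[[[0,1,0.1,0,0,0,0],[0,1,0.1,0,0,0,0],[0,0,0,0,0,0,0]]]'

```text
clock: 9.25
tcp_pos: [616.3, -174.4, 53.3]
ee_rot: [-0.003, -0.06, 0.998, 0.0]
wrist_force: [-5.7, -0.4, 8.1]
grip_width: -0.2
finger_force: 4.1
```

```bash
cat > w.py <<'E'
from h import *
from scipy.spatial.transform import Rotation as Ro
s=state(); c=camera('wrist')
T=np.eye(4); T[:3,:3]=Ro.from_quat(np.roll(s['ee_rot'],-1)).as_matrix(); T[:3,3]=s['tcp_pos']
c['world_from_camera']=T@np.array(c['T_tool_cam']); P=cloud(c); h=cv2.cvtColor(c['color'],cv2.COLOR_RGB2HSV)
g=(h[...,0]>45)&(h[...,0]<90)&(h[...,1]>100)&(c['z_map']>0); q=P[g]; q=q[(q[:,2]>80)&(q[:,2]<115)]; a=[np.cos(.115),np.sin(.115)]
print('z',np.percentile(q[:,2],[5,50,95]).round(1),'back edge travel',np.percentile((q[:,:2]-[522,-185])@a,[1,99]).round(1)+[25,-25],s['wrist_force'].round(1),s['tcp_pos'].round(1))
E
python3 w.py
```

```text
z [84.6 85.7 86.9] back edge travel [89.8 81.7] [-5.7 -0.4  8.1] [ 616.3 -174.4   53.3]
```

Call:
jog_arm --deltas '[[[0,1,0.1,0,0,0,0],[0,1,0.1,0,0,0,0],[0,0,0,0,0,0,0]]]'

```text
clock: 9.6
tcp_pos: [618.3, -174.3, 53.4]
ee_rot: [-0.003, -0.06, 0.998, 0.0]
wrist_force: [-6.3, 0.1, 8.2]
grip_width: -0.4
finger_force: 5.2
```

```bash
python3 w.py
```

```text
z [84.6 85.7 87.1] back edge travel [89.8 81.9] [-6.3  0.1  8.2] [ 618.3 -174.3   53.4]
```

The cover has stopped at about 90 mm. Now I lift straight off.

Call:
jog_arm --deltas '[[[0,0,0,-0.1,0,0,0],[0,0,0,5,0,0,0],[0,0,0,8,0,0,0],[0,0,0,15,0,0,0],[0,0,0,25,0,0,0],[0,0,0,30,0,0,0],[0,0,0,20,0,0,0],[0,0,0,0,0,0,0]]]'

```text
clock: 10.45
tcp_pos: [625.0, -173.7, 161.1]
ee_rot: [0.005, -0.06, 0.998, -0.001]
wrist_force: [-0.8, -0.4, -0.1]
grip_width: -0.0
finger_force: 0.0
```

```bash
python3 w.py; python3 -c "
from h import *
snap('side','s3')"
```

```text
z [ 94.7  95.9 107.8] back edge travel [90.2 88.1] [-0.8 -0.4 -0.1] [ 625.  -173.7  161.1]
```

View pics/s3.png

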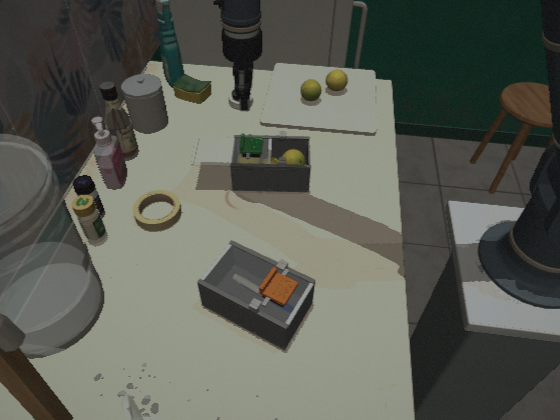

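The picture shows the green tab up at px (250,146), with the clear cover slid out to the left. The orange box at (258,290) is still shut and the gripper is clear.

```bash
python3 -c "
from plant import *
print(finish_job())"
```

```text
the job is handed in; nothing more can be done
None
```

The lime box's cover is open about 90 mm, at its stop, with the green tab released and sprung back up. The orange-tab box was left shut, and the job was handed in with the arm clear at about 10.5 s of the 32 s allowed.

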